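# Unlock the sample transport case with the key that fits

### The arm

A 6-joint arm with a two-finger parallel gripper is mounted at the origin on the work surface. World frame = base frame: x ahead of the robot, y to its left, z up, the work surface at z = 0. Lengths are in m, angles in rad, forces in N, time in s.
With the tool pointing down it reaches from about 0.3 to 0.875 m from the base axis. Payload 6.4 kg.
Tool frame: the origin (TCP) lies at the very end of the fingers, on their centre line; the grasp point (between the pads) lies 19 mm behind it (ctrl.tcp_to_grasp is the distance from the TCP to the grasp point, in m); z points along the fingers, y is the direction in which the jaws open and shut (so a half turn about z gives the same grasp; the last joint's range is limited). The gripper opens to 85 mm and grips with 20 to 120 N. Pads are 22 mm wide; open, the fingers measure 114 mm over their backs; the gripper's body (76 mm by 85 mm) begins 54 mm behind the grasp point. The pads swing forward as they close: fully open they stand 13 mm farther back than shut.
Start: joints at [0.904, 0.181, 1.607, -0, 1.354, -0.206], TCP at [0.256, 0.515, 0.231] pointing down, gripper open.
Joint ranges: [-2.99, 2.99], [-0.89, 2.07], [0.3, 2.58], [-1.14, 4.28], [0, 2.63], [-3.12, 3.12]. Speed limits (rad/s): [2.57, 2.57, 3.01, 3.14, 3.14, 3.14].

### API

Orientations are given as a unit quaternion [w, x, y, z].
In Python, from bench import ctrl gives the robot as it stands. The module is installed in compiled form; this text tells all that it offers.
- The arm moves only by the tool drive_tool, never from a script. Its argument "deltas" is a list of rows, each an object with "slide": the shift along the tool's x, y, z as a fraction of full scale, a list of three; "delta_rot": the turn, a rotation vector about the tool's x, y, z as a fraction of full scale, a list of three; "hand": the opening, from 0 (shut) to 1 (fully open). In form: [{"slide": [tx, ty, tz], "delta_rot": [wx, wy, wz], "hand": hand}, ...]. A call has exactly 5 rows; each row shifts and turns the commanded pose from where the row before left it, along the tool's axes as they then stand; what a row does not reach is not made up. Full scale, the value 1, is 50 mm for a shift and 180 degrees for a turn. A row lasts 1/8 s, in which the tool goes at most 62.5 mm and 10.7 degrees, less where a joint would pass 70% of its speed; a pose out of reach is approached as far as the arm can. A call with a number of a shift or a turn outside -1 to 1 is refused whole. A call with a gripper value outside its range is refused whole. The fingers move at their own pace and stop on an object; the grip force is fixed at half the most. Time passes only in rows, so rows that do not move let the fingers close, or fill a call up. It gives the time, the measured TCP pose, the force and the opening at its end, in the units of the state.
- ctrl.get_obs(): the state, without advancing time (a new reading comes with each control period).
- ctrl.camera(name): name is "scene" or "top"; returns a dict with "frame" (384x512x3 uint8, red, green, blue), "mtx" (3x3 intrinsics, pixels), "dist" ([k1, k2, p1, p2, k3] as OpenCV has them; the pictures are not rectified), "R" (3x3) and "t" (3): a world point X has camera coordinates R X + t. Camera axes: x right, y down, z forward; pixel columns grow to the right and rows downward; lengths in m; the calibration is good to about 2 mm. A picture is of the moment at which its call begins. There is no depth.
- ctrl.hand_in(): hands the job in, once; it reports no verdict.
The state is a dict: "time_s": time; "q": joint angles; "dq": joint speeds; "joint_efforts": joint torques, N m; "eef_pos": TCP position; "eef_rot": TCP orientation; "wrist_force": force on the tool from outside, world axes, zero at the start; "torque": the same for the moment, N m; "opening": opening from 0.0 (shut) to 1.0 (fully open).
Only numpy, scipy, OpenCV 4.12 (cv2) and the standard library are available. Lean on these libraries where they do the work, as an engineer would, in place of code of your own. Each camera call takes 0.05 s, during which the arm holds its last target.

### The job

Unlock the white transport case on the lab bench: of the three keys hanging in the rack only the blue-handled one with the flat blade fits the blue-ringed lock (the red and the yellow one are too thick to go in). Put its blade down into the lock slot, turn it clockwise (seen from above) about a quarter turn so that the brass cam swings out of its keeper, then pull the key out without turning it back and set it aside in the steel tray.

Things in the scene. Friction and masses are not known exactly. Their poses are not given: they have to be found in the camera images.
- blue_key_handle (a point): Centre of the blue handle, an upright slab 40 (own x) x 12 (y, grip across it) x 52 mm (z, up). Below it a 46 mm round collar, top 26 mm under the point, 6 thick; then a flat blade 32 (x) x 7 (y) x 26 mm, its end 58 mm under the point. 60 g. Hangs in a rack, point 82 mm over the bench, rails 50 mm high, beside red and yellow keys (order varies, 65 mm apart along own x). Lift over 40 mm to clear.
- lock_slot (a point): Centre of the mouth of the slot in the steel, blue-ringed lock drum (66 mm across) on the white case (210 x 150 x 70 mm), 108 mm above the bench. Slot 44 (own x) x 18 mm (own y), 34 deep; z up. Axes turn with the drum about z. Key fully in: collar on the drum, handle centre 32 mm above this point. Key has 20 degrees of play each way before it drives the drum. Half-turned key fits too.
- latch (a joint): Angle of the lock drum and its brass cam in rad: 0 to 0.12 at the start (locked, cam under the keeper); grows as it turns clockwise seen from above, stop at 1.4. Light friction (0.08 N m); stays where it is left. Unlocked from 0.75 on.
- tray: Fixed open steel tray, 180 (own x) x 130 mm (own y) outside, walls 4 mm thick and 25 mm high, floor 4 mm thick. Origin: centre of its underside, on the bench. The key may lie or stand in it. Tray and key rack stand on either side of the case; which is left or right varies.
There are look-alikes about, which are no part of the job. What is shaped like the part that bears blue_key_handle but green or turquoise is not meant.

How it is judged:
On the way, in this order (a step that is already met when the one before it is completed fails the run):
1. the blue key's blade is in the lock slot, the latch still locked (horizontal distance between blue_key_handle and lock_slot below 0.02 m and z of blue_key_handle in the frame of lock_slot below 0.047 m and angle between blue_key_handle's own z axis and vertical below 0.35 rad and value of joint latch below 0.6 rad), for 0.1 s.
2. the latch is turned clear (0.75 rad or more) with the blue key in the slot (horizontal distance between blue_key_handle and lock_slot below 0.02 m and z of blue_key_handle in the frame of lock_slot below 0.047 m and angle between blue_key_handle's own z axis and vertical below 0.35 rad and value of joint latch above 0.75 rad), for 0.1 s.
At the end, for the whole second after the job is handed in: The latch stays turned at least 0.75 rad (43 degrees) from locked, and the blue key is at rest in the tray: its handle centre lies within the tray's outline (within 88 mm of its centre lengthways and 63 mm crossways) and less than 75 mm above the bench (x of blue_key_handle in the frame of tray between -0.088 and 0.088 m and y of blue_key_handle in the frame of tray between -0.063 and 0.063 m and z of blue_key_handle in the frame of tray below 0.075 m and linear speed of blue_key below 0.03 m/s and value of joint latch above 0.75 rad); the robot touches nothing.
It also fails if it takes over 45 s, if anything falls off the work surface, if the arm or the gripper's body presses on something with over 40 N, if the wrist force passes 120 N, or if a joint passes its speed limit or range.

## Working session

There is one attempt and no reset: what is moved stays moved. The work goes in short steps, Python scripts to look and compute and a tool call to move; the robot and the scene stay as the last step left them, time stands still between calls to the robot, and variables do not carry over. Pictures are saved under pics/ and viewed, and the job is handed in when it is done.

Besides the shell and the picture viewer there is one more tool, called after "Request:" by a JSON object that holds its "method" and its "body". drive_tool: Moves the arm, as the interface text tells. Its arguments: {"type":"object","properties":{"deltas":{"type":"array","items":{"type":"object","properties":{"slide":{"type":"array","items":{"type":"number"}},"delta_rot":{"type":"array","items":{"type":"number"}},"hand":{"type":"number"}}}}},"required":["deltas"]}

```bash
mkdir -p pics; python3 - <<'E'
from bench import ctrl
import cv2, pickle, numpy as np
print(ctrl.get_obs(), ctrl.tcp_to_grasp)
for n in ("scene","top"):
    c=ctrl.camera(n); cv2.imwrite(f"pics/{n}0.png",cv2.cvtColor(c["frame"],cv2.COLOR_RGB2BGR)); pickle.dump(c,open(f"{n}0.pkl","wb"))
    print(n,c["mtx"].round(1).tolist(),c["dist"],(-c["R"].T@c["t"]).round(3),c["R"].round(2).tolist())
E
```

```text
{'time_s': 0.0, 'q': array([ 9.03703013e-01,  1.81521352e-01,  1.60802804e+00,  7.80029298e-06,
        1.35379181e+00, -2.06294115e-01]), 'dq': array([ 0.00031674, -0.00133477, -0.00021277, -0.00059227, -0.00011361,
       -0.00148462]), 'joint_efforts': array([ 1.32230474e-05, -4.44866395e+01, -3.51346529e+01, -1.37890111e-04,
        8.94324883e-03,  1.79540862e-06]), 'eef_pos': array([0.25530819, 0.51458851, 0.23038554]), 'eef_rot': array([-3.73222313e-04,  2.28367315e-01,  9.73574653e-01, -7.90619845e-04]), 'wrist_force': array([0.04788749, 0.11585452, 0.84598491]), 'torque': array([-0.04110307,  0.03970161,  0.02512016]), 'opening': 0.9993450437765591} 0.0187
scene [[414.8, 0.0, 262.6], [0.0, 414.8, 193.2], [0.0, 0.0, 1.0]] [-0.02646482  0.          0.          0.          0.        ] [ 1.134 -0.287  0.785] [[0.53, 0.85, 0.01], [0.63, -0.38, -0.68], [-0.57, 0.37, -0.73]]
top [[444.3, 0.0, 258.0], [0.0, 444.3, 198.8], [0.0, 0.0, 1.0]] [-0.10811057  0.          0.          0.          0.        ] [0.36  0.045 1.336] [[-0.0, -1.0, -0.01], [-0.99, 0.0, -0.15], [0.15, 0.01, -0.99]]
```

View pics/scene0.png

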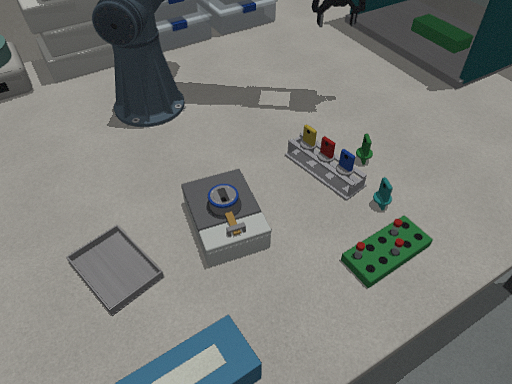

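View pics/top0.png

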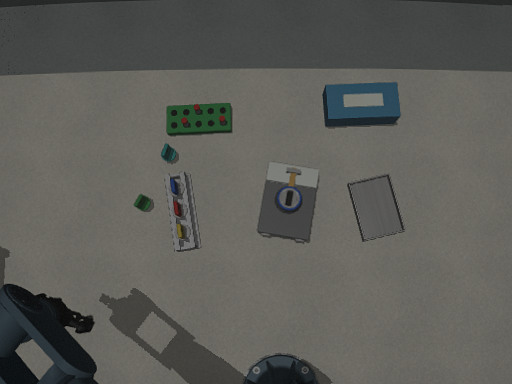

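Scene view: yellow key at (309,135), red at (327,148) and blue at (346,160) in the rack. Loose green look-alike at (365,150) and a turquoise one at (384,194). Lock ring at (223,196), tray at (115,270).
Top view: blue key (176,186), turquoise (169,153), green (144,202), lock (289,198), tray (376,208). Other blue items are the lock ring, the blue box at (361,104) and the drawer labels. By the description, the one I want is the blue handle in the rack, and I'll check it in a crop.

```bash
cat > h.py <<'E'
import cv2, pickle, numpy as np
def load(n): return pickle.load(open(n+".pkl","rb"))
def grab(n,tag):
    from bench import ctrl
    c=ctrl.camera(n); cv2.imwrite(f"pics/{n}{tag}.png",cv2.cvtColor(c["frame"],cv2.COLOR_RGB2BGR)); pickle.dump(c,open(f"{n}{tag}.pkl","wb")); return c
def ray(c,uv):
    p=cv2.undistortPoints(np.array(uv,float).reshape(-1,1,2),c["mtx"],c["dist"]).reshape(-1,2)
    d=np.c_[p,np.ones(len(p))]@c["R"]; return -c["R"].T@c["t"],d
def plane(c,uv,z):
    o,d=ray(c,uv); return o+d*((z-o[2])/d[:,2:3])
def tri(c1,u1,c2,u2):
    o1,d1=ray(c1,[u1]);o2,d2=ray(c2,[u2]);A=np.c_[d1[0],-d2[0]];s=np.linalg.lstsq(A,o2-o1,rcond=None)[0]
    a=o1+s[0]*d1[0];b=o2+s[1]*d2[0];return (a+b)/2,np.linalg.norm(a-b)
def proj(c,X): return cv2.projectPoints(np.array(X,float).reshape(-1,3),cv2.Rodrigues(c["R"])[0],c["t"],c["mtx"],c["dist"])[0].reshape(-1,2)
def crop(c,box,k,out):
    x0,y0,x1,y1=box; im=cv2.cvtColor(c["frame"],cv2.COLOR_RGB2BGR)[y0:y1,x0:x1]
    cv2.imwrite(out,cv2.resize(im,None,fx=k,fy=k,interpolation=cv2.INTER_CUBIC))
E
python3 - <<'E'
from h import *
s=load("scene0");t=load("top0")
def half(c,box,k):
    x0,y0,x1,y1=box; return cv2.resize(cv2.cvtColor(c["frame"],cv2.COLOR_RGB2BGR)[y0:y1,x0:x1],(390,390),interpolation=cv2.INTER_CUBIC)
cv2.imwrite("pics/c1.png",np.hstack([half(s,(280,115,380,215),4),half(t,(135,160,235,260),4)]))
cv2.imwrite("pics/c2.png",np.hstack([half(s,(170,160,280,270),4),half(t,(240,150,330,240),4)]))
for n,c in(("s",s),("t",t)):
    hsv=cv2.cvtColor(c["frame"],cv2.COLOR_RGB2HSV)
    for nm,lo,hi in(("blue",(112,110,40),(128,255,255)),("red",(0,150,60),(6,255,255)),("yel",(22,140,60),(32,255,255)),("brass",(10,110,60),(21,255,255))):
        m=cv2.inRange(hsv,lo,hi); N,L,S,C=cv2.connectedComponentsWithStats(m)
        for i in range(1,N):
            if S[i,4]>=12: print(n,nm,S[i].tolist(),C[i].round(1))
E
```

```text
s red [321, 137, 14, 21, 133] [327.6 146.5]
s red [394, 219, 9, 8, 42] [397.6 222.4]
s red [395, 238, 9, 9, 41] [399.4 241.9]
s red [357, 242, 8, 9, 44] [360.2 245.6]
s yel [303, 125, 13, 21, 188] [309.3 135. ]
s brass [225, 211, 12, 15, 100] [230.3 218. ]
s brass [233, 230, 8, 5, 24] [236.3 232. ]
t blue [171, 181, 4, 8, 19] [172.6 184. ]
t red [194, 104, 6, 6, 26] [196.2 106.6]
t red [219, 116, 6, 6, 24] [221.6 118.2]
t red [181, 118, 6, 6, 25] [183.7 120.1]
t red [174, 202, 5, 13, 43] [175.6 207.9]
t yel [177, 224, 5, 14, 51] [178.9 230.2]
t brass [288, 173, 8, 14, 63] [291.9 179.2]
```

View pics/c1.png

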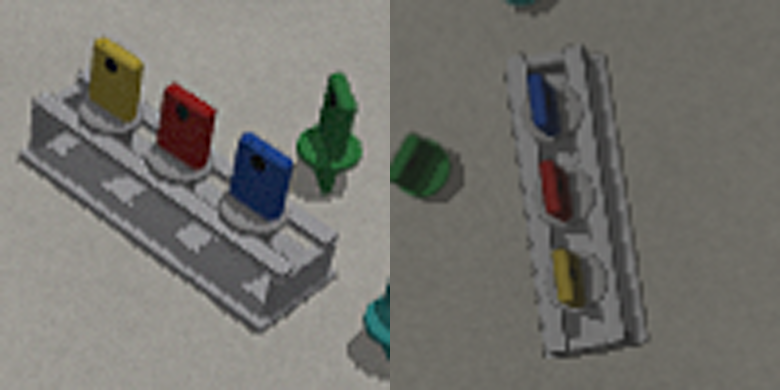

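View pics/c2.png

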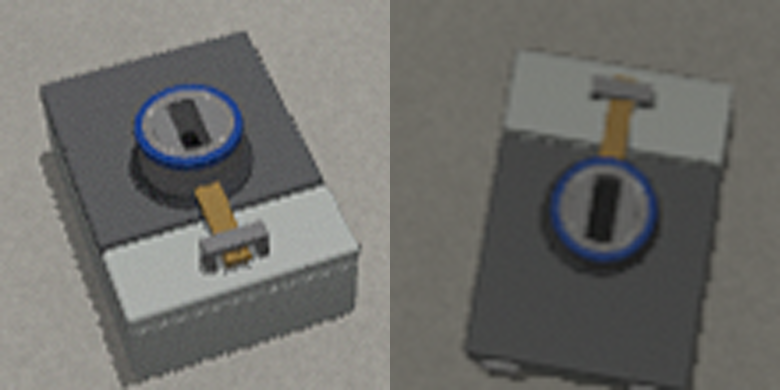

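The crop confirms it: the blue flat-handled key sits at the far (+x) end of the rack, and the green and turquoise ones stand outside it. Next I measure the key, slot and tray.

```bash
python3 - <<'E'
from h import *
s=load("scene0");t=load("top0")
cen={}
for n,c,roi in(("s",s,(285,115,358,200)),("t",t,(160,165,200,255))):
    hsv=cv2.cvtColor(c["frame"],cv2.COLOR_RGB2HSV)
    R=np.zeros(hsv.shape[:2],np.uint8); R[roi[1]:roi[3],roi[0]:roi[2]]=255
    for nm,lo,hi in(("blue",(105,80,25),(130,255,255)),("red",(0,110,25),(9,255,255)),("yel",(20,90,25),(34,255,255))):
        m=cv2.inRange(hsv,lo,hi)&R
        m=cv2.morphologyEx(m,cv2.MORPH_CLOSE,np.ones((3,3)))
        N,L,S,C=cv2.connectedComponentsWithStats(m); i=1+S[1:,4].argmax()
        cn=max(cv2.findContours((L==i).astype(np.uint8),0,1)[0],key=cv2.contourArea)
        h=cv2.convexHull(cn).reshape(-1,2); cen[n,nm]=C[i]
        print(n,nm,S[i].tolist(),C[i].round(1)); print(cv2.approxPolyDP(h,1.5,True).reshape(-1,2).tolist())
for nm in("blue","red","yel"):
    p,e=tri(s,cen["s",nm],t,cen["t",nm]); print(nm,p.round(4),round(e,4))
# lock ring
for n,c,roi in(("s",s,(200,175,245,225)),("t",t,(265,175,310,220))):
    hsv=cv2.cvtColor(c["frame"],cv2.COLOR_RGB2HSV);R=np.zeros(hsv.shape[:2],np.uint8); R[roi[1]:roi[3],roi[0]:roi[2]]=255
    m=cv2.inRange(hsv,(105,80,25),(130,255,255))&R
    cn=np.vstack(cv2.findContours(m,0,1)[0]); e=cv2.fitEllipse(cv2.convexHull(cn)); print("ring",e)
    pl=plane(c,[e[0]],0.108); print(pl.round(4)); 
    g=cv2.cvtColor(c["frame"],cv2.COLOR_RGB2GRAY); Q=np.zeros_like(m); cv2.ellipse(Q,(e[0],(e[1][0]*.68,e[1][1]*.68),e[2]),255,-1)
    d=(((g<70)*255).astype(np.uint8))&Q; N,L,S,C=cv2.connectedComponentsWithStats(d); i=1+S[1:,4].argmax()
    ys,xs=np.nonzero(L==i); w=plane(c,np.c_[xs,ys],0.108)[:,:2]; 
    b=w.mean(0); _,sv,V=np.linalg.svd(w-b); r=cv2.minAreaRect((w*1000).astype(np.float32)); print("slot",C[i],b.round(4),np.degrees(np.arctan2(V[0,1],V[0,0])),r)
E
```

```text
s blue [339, 149, 16, 23, 250] [346.4 159.8]
[[342, 149], [354, 156], [352, 168], [349, 171], [339, 164]]
s red [320, 136, 15, 22, 221] [327.3 146.9]
[[324, 136], [334, 143], [333, 154], [330, 157], [320, 151]]
s yel [303, 125, 14, 21, 215] [309.2 134.9]
[[304, 125], [316, 131], [313, 145], [303, 140]]
t blue [170, 179, 8, 16, 83] [173.6 186.4]
[[170, 179], [173, 179], [176, 183], [176, 194], [172, 191]]
t red [173, 201, 8, 16, 70] [176.5 208.4]
[[174, 201], [179, 206], [179, 216], [175, 213]]
t yel [177, 224, 8, 15, 88] [180.2 231. ]
[[177, 224], [182, 226], [183, 238], [178, 236]]
blue [0.5942 0.306  0.0793] 0.0001
red [0.5297 0.2957 0.0791] 0.0003
yel [0.4651 0.2841 0.0787] 0.001
ring ((223.46705627441406, 199.0572052001953), (30.182537078857422, 34.323883056640625), 164.4917755126953)
[[ 0.5745 -0.0317  0.108 ]]
slot [224.56637168 206.24778761] [ 0.5942 -0.0396] -110.02504176499838 ((593.85595703125, -38.74760437011719), (44.42912673950195, 26.540855407714844), 70.13220977783203)
ring ((288.79547119140625, 197.92449951171875), (24.252904891967773, 24.825702667236328), 105.49320220947266)
[[ 0.5549 -0.0248  0.108 ]]
slot [288.76842105 197.66315789] [ 0.5557 -0.0247] 170.74619234663854 ((556.03271484375, -24.90883445739746), (17.007766723632812, 43.36728286743164), 80.09424591064453)
```

```bash
python3 - <<'E'
from h import *
s=load("scene0");t=load("top0")
# ring in scene, tight
hsv=cv2.cvtColor(s["frame"],cv2.COLOR_RGB2HSV);R=np.zeros(hsv.shape[:2],np.uint8);R[178:222,203:243]=255
m=cv2.inRange(hsv,(112,130,70),(125,255,255))&R
cn=np.vstack(cv2.findContours(m,0,1)[0]);e=cv2.fitEllipse(cv2.convexHull(cn));print(e,m.sum()//255,plane(s,[e[0]],.108),plane(s,[(223,195.3)],.108))
# box prediction
c9,s9=np.cos(np.radians(9.6)),np.sin(np.radians(9.6)); 
P=np.array([.5934,.311,.082]);X=np.array([c9,s9,0]);Y=np.array([-s9,c9,0])
B=[P+a*.02*X+b*.006*Y+k*np.array([0,0,.026]) for a in(-1,1) for b in(-1,1) for k in(-1,1)]
vis=[]
for n,c in(("scene",s),("top",t)):
    h=cv2.convexHull(proj(c,B).astype(np.float32)); M=cv2.moments(h); print(n,h.reshape(-1,2).round(1).tolist(),"c",M["m10"]/M["m00"],M["m01"]/M["m00"],M["m00"])
    L=np.array([.5555,-.0248,.108]); a=np.radians(-9.5);U=np.array([np.cos(a),np.sin(a),0]);V=np.array([-U[1],U[0],0])
    th=np.linspace(0,2*np.pi,60); ring=[L+.033*(np.cos(q)*U+np.sin(q)*V) for q in th]; sl=[L+i*.022*U+j*.009*V for i,j in((-1,-1),(1,-1),(1,1),(-1,1))]
    im=cv2.cvtColor(c["frame"],cv2.COLOR_RGB2BGR); k=6
    big=cv2.resize(im,None,fx=k,fy=k,interpolation=cv2.INTER_CUBIC)
    for pts,col in((h.reshape(-1,2),(0,255,255)),(proj(c,ring),(0,255,0)),(proj(c,sl),(0,0,255))):
        cv2.polylines(big,[((pts+.5)*k).astype(int)],True,col,1)
    def cut(u,v,w=32): return big[(v-w)*k:(v+w)*k,(u-w)*k:(u+w)*k]
    kx,lx=proj(c,[P,L]).astype(int)
    vis.append(np.hstack([cut(*kx),cut(*lx)]))
cv2.imwrite("pics/ov.png",cv2.resize(np.vstack(vis),(600,600)))
# tray: bright/dark edge region in top
crop(t,(335,165,415,250),7,"pics/tray.png")
# green, turquoise
for nm,lo,hi in(("green",(50,90,25),(75,255,255)),("turq",(80,90,25),(98,255,255))):
    for n,c in (("s",s),("t",t)):
        hsv=cv2.cvtColor(c["frame"],cv2.COLOR_RGB2HSV);m=cv2.inRange(hsv,lo,hi);N,L,S,C=cv2.connectedComponentsWithStats(m)
        for i in range(1,N):
            if 30<S[i,4]<500: print(nm,n,S[i].tolist(),C[i].round(1), plane(c,[C[i]],.05).round(3))
E
```

```text
((222.43504333496094, 195.2170867919922), (22.16769790649414, 29.46860122680664), 96.76274108886719) 14 [[ 0.56317629 -0.02825288  0.108     ]] [[ 0.56404665 -0.02730323  0.108     ]]
scene [[357.3999938964844, 153.39999389648438], [353.79998779296875, 168.6999969482422], [350.70001220703125, 170.89999389648438], [338.79998779296875, 162.6999969482422], [341.79998779296875, 147.39999389648438], [345.0, 145.3000030517578]] c 347.9482519682418 158.01313219291444 304.24307523691095
top [[176.39999389648438, 194.3000030517578], [172.39999389648438, 195.0], [168.6999969482422, 192.0], [166.8000030517578, 178.3000030517578], [171.0, 177.60000610351562], [174.60000610351562, 181.1999969482422]] c 171.61306511092184 186.3674475977679 115.16104513558093
green s [356, 134, 17, 30, 261] [364.6 149.4] [[0.565 0.4   0.05 ]]
green t [134, 195, 9, 12, 46] [137.9 200.3] [[0.558 0.418 0.05 ]]
green t [138, 197, 12, 13, 70] [145.3 204.2] [[0.546 0.395 0.05 ]]
turq s [352, 0, 8, 7, 35] [355.7   2.3] [[-0.183  1.012  0.05 ]]
turq s [358, 0, 48, 14, 265] [377.9   3.9] [[-0.123  1.085  0.05 ]]
turq s [373, 177, 19, 33, 356] [383.1 193.9] [[0.713 0.329 0.05 ]]
turq t [161, 144, 15, 17, 140] [168.2 152.8] [[0.702 0.332 0.05 ]]
```

View pics/ov.png

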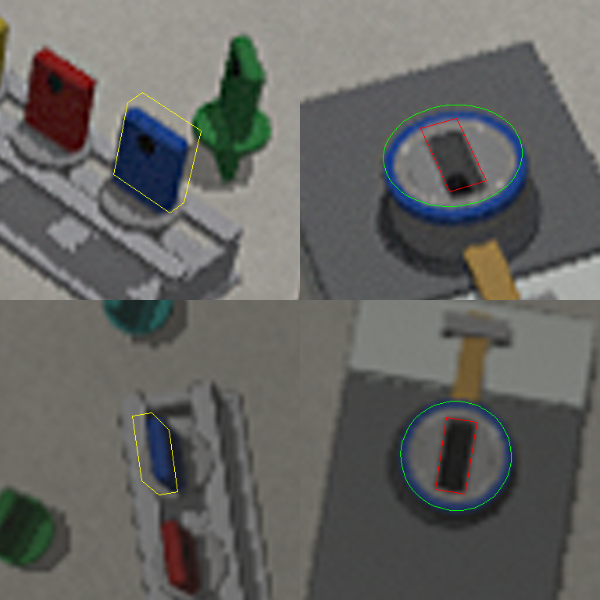

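View pics/tray.png

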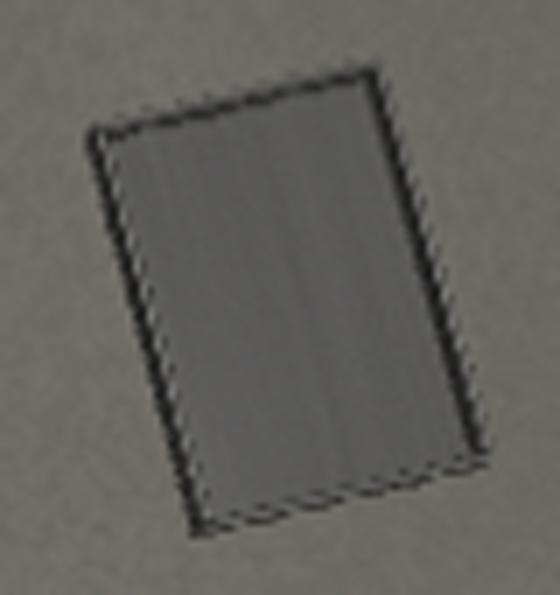

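```bash
python3 - <<'E'
from h import *
s=load("scene0");t=load("top0")
P=np.array([.5934,.311,.082])
p1,_=tri(s,(346.4,159.8),t,(173.6,186.4)); p2,_=tri(s,(347.95,158.01),t,(171.61,186.37)); print("key corr",(P+p1-p2).round(4), p1-p2)
# scene ring: dark/blue annulus looser
hsv=cv2.cvtColor(s["frame"],cv2.COLOR_RGB2HSV);R=np.zeros(hsv.shape[:2],np.uint8);R[178:222,203:243]=255
m=cv2.inRange(hsv,(108,110,60),(128,255,255))&R
ys,xs=np.nonzero(m);print(len(xs),xs.min(),xs.max(),ys.min(),ys.max())
crop(s,(200,175,248,223),12,"pics/ring.png")
# tray corners
tt=np.array([(335+x/7,165+y/7) for x,y in((93,133),(372,72),(482,458),(195,530))])-.5
c=plane(t,tt,.025);print("tray top",c.round(4).tolist(),c.mean(0).round(4),[np.linalg.norm(c[i]-c[(i+1)%4]).round(4) for i in range(4)])
d=(c[0]-c[3]+c[1]-c[2]);print("long yaw",np.degrees(np.arctan2(d[1],d[0])))
crop(s,(60,220,170,315),7,"pics/trays.png")
E
```

```text
key corr [0.594  0.306  0.0787] [ 0.00057487 -0.00501981 -0.00329468]
191 208 238 184 207
tray top [[0.6116, -0.2077, 0.025], [0.6384, -0.3304, 0.025], [0.4708, -0.3703, 0.025], [0.4411, -0.2459, 0.025]] [ 0.5405 -0.2886  0.025 ] [np.float64(0.1256), np.float64(0.1723), np.float64(0.128), np.float64(0.1748)]
long yaw 13.018149053258393
```

View pics/ring.png

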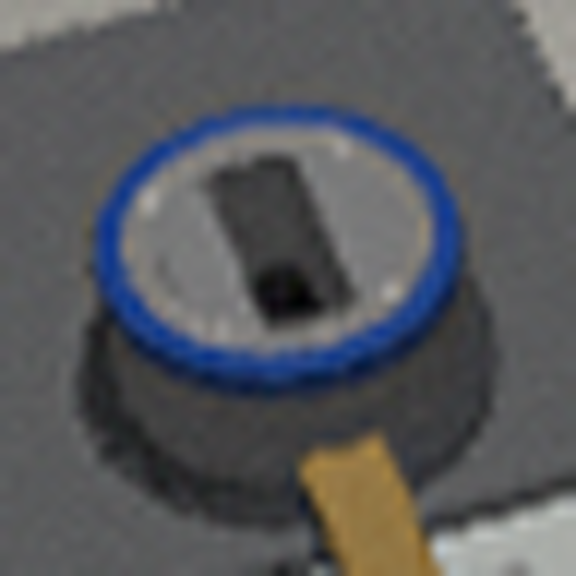

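View pics/trays.png

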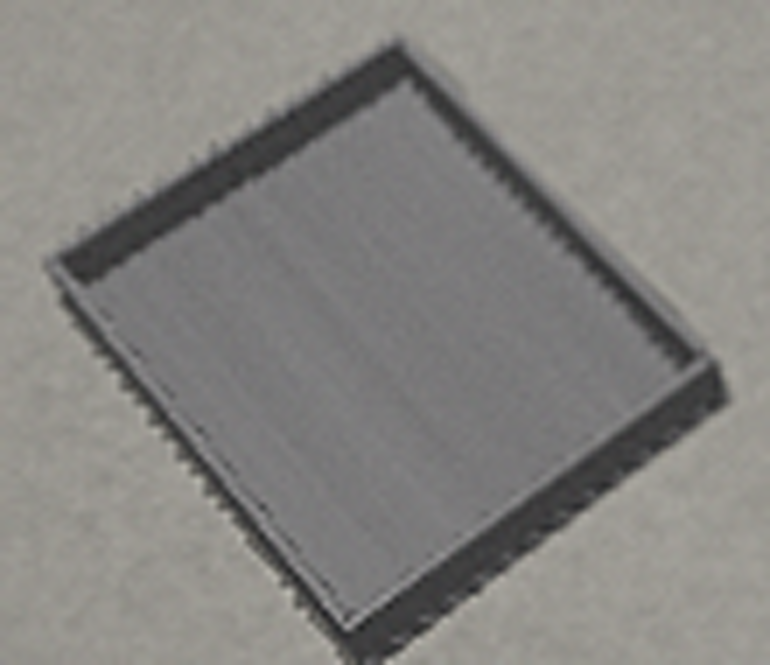

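```bash
python3 - <<'E'
from h import *
s=load("scene0");t=load("top0")
tt=np.array([(335+x/7,165+y/7) for x,y in((93,133),(372,72),(482,458),(195,530))])-.5
ss=np.array([(60+x/7,220+y/7) for x,y in((718,358),(345,628),(50,262),(400,40))])-.5
a=plane(t,tt,.025);b=plane(s,ss,.025)
print(b.round(4).tolist(),b.mean(0),(b-a).round(4).tolist())
d=(b[0]-b[3]+b[1]-b[2]);print(np.degrees(np.arctan2(d[1],d[0])))
print("slot s",plane(s,[(223,194.6)],.108), "t",plane(t,[(288.77,197.66)],.108), tri(s,(223,194.6),t,(288.77,197.66)))
E
```

```text
[[0.619, -0.2093, 0.025], [0.6473, -0.3345, 0.025], [0.4778, -0.3743, 0.025], [0.4488, -0.2518, 0.025]] [ 0.54820881 -0.29246981  0.025     ] [[0.0073, -0.0016, 0.0], [0.0089, -0.0041, 0.0], [0.007, -0.004, 0.0], [0.0077, -0.006, 0.0]]
13.6358566416512
slot s [[ 0.56218587 -0.02630691  0.108     ]] t [[ 0.55567871 -0.0247416   0.108     ]] (array([ 0.55687539, -0.02454004,  0.10198992]), np.float64(0.0011842681014971063))
```

Request:
{"method": "drive_tool", "body": {"deltas": [{"slide":[0,0,0],"delta_rot":[0,0,-0.05],"hand":0.5},{"slide":[0,0,0],"delta_rot":[0,0,-0.05],"hand":0.5},{"slide":[0,0,0],"delta_rot":[0,0,-0.05],"hand":0.5},{"slide":[0,0,0],"delta_rot":[0,0,-0.05],"hand":0.5},{"slide":[-0.3,-0.25,0],"delta_rot":[0,0,0],"hand":0.5}]}}

```text
time_s: 0.72
eef_pos: [0.2721, 0.5051, 0.2308]
eef_rot: [-0.0, -0.084, 0.996, -0.0]
wrist_force: [0.8, 0.3, -0.0]
opening: 0.507
```

```bash
cat > go.py <<'E'
import sys, numpy as np
from scipy.spatial.transform import Rotation as Ro
from bench import ctrl
def go(x,y,z,yaw_y,show=True):
    "remaining move to TCP (x,y,z), tool y axis at yaw_y deg, tool down; in full-scale units"
    o=ctrl.get_obs(); w,a,b,c=o["eef_rot"]; R=Ro.from_quat([a,b,c,w])
    yd=np.radians(yaw_y); Y=np.array([np.cos(yd),np.sin(yd),0]);Z=np.array([0,0,-1.]);X=np.cross(Y,Z)
    T=Ro.from_matrix(np.c_[X,Y,Z]); rv=(R.inv()*T).as_rotvec()/np.pi
    d=R.inv().apply(np.array([x,y,z])-o["eef_pos"])/.05; dT=T.inv().apply(np.array([x,y,z])-o["eef_pos"])/.05
    M=R.as_matrix(); print("t",round(o["time_s"],2),"pos",o["eef_pos"].round(4),"yawY",np.degrees(np.arctan2(M[1,1],M[0,1])).round(2),"tilt",np.degrees(np.arccos(-M[2,2])).round(2),"F",o["wrist_force"].round(1),"M",o["torque"].round(2),"open",round(o["opening"],3))
    print("slide(now axes)",d.round(3),"slide(target axes)",dT.round(3),"rot",rv.round(4))
if __name__=="__main__": go(*map(float,sys.argv[1:5]))
E
python3 go.py .596 .305 .2 99.6
```

```text
t 0.72 pos [0.2721 0.5051 0.2308] yawY 99.64 tilt 0.05 F [ 0.8  0.3 -0. ] M [-0.01 -0.02 -0.01] open 0.507
slide(now axes) [-5.717 -5.029  0.615] slide(target axes) [-5.719 -5.026  0.617] rot [-0.0002 -0.0002  0.0002]
```

Request:
{"method": "drive_tool", "body": {"deltas": [{"slide":[-0.63,-0.55,0],"delta_rot":[0,0,0],"hand":0.5},{"slide":[-0.63,-0.55,0],"delta_rot":[0,0,0],"hand":0.5},{"slide":[-0.63,-0.55,0],"delta_rot":[0,0,0],"hand":0.5},{"slide":[-0.63,-0.55,0],"delta_rot":[0,0,0],"hand":0.5},{"slide":[-0.63,-0.55,0],"delta_rot":[0,0,0],"hand":0.5}]}}

```text
time_s: 1.35
eef_pos: [0.4527, 0.3939, 0.2311]
eef_rot: [-0.0, -0.081, 0.997, -0.0]
wrist_force: [-0.2, 0.6, -0.0]
opening: 0.498
```

Request:
{"method": "drive_tool", "body": {"deltas": [{"slide":[-0.63,-0.55,0.15],"delta_rot":[0,0,0],"hand":0.5},{"slide":[-0.63,-0.55,0.15],"delta_rot":[0,0,0],"hand":0.5},{"slide":[-0.63,-0.55,0.15],"delta_rot":[0,0,0],"hand":0.5},{"slide":[-0.63,-0.55,0.15],"delta_rot":[0,0,0],"hand":0.5},{"slide":[0,0,0],"delta_rot":[0,0,0],"hand":0.5}]}}

```text
time_s: 1.98
eef_pos: [0.5957, 0.3047, 0.1997]
eef_rot: [-0.001, -0.08, 0.997, -0.001]
wrist_force: [-0.5, 0.6, 0.3]
opening: 0.504
```

```bash
python3 go.py .596 .305 .2 99.6; python3 - <<'E'
from h import *
s=grab("scene",1);t=grab("top",1)
def cut(c,u,v,w): 
    return cv2.resize(cv2.cvtColor(c["frame"],cv2.COLOR_RGB2BGR)[v-w:v+w,u-w:u+w],(390,390),interpolation=cv2.INTER_CUBIC)
cv2.imwrite("pics/a1.png",np.hstack([cut(s,345,130,50),cut(t,172,186,40)]))
E
```

```text
t 1.98 pos [0.5957 0.3047 0.1997] yawY 99.15 tilt 0.11 F [-0.5  0.6  0.3] M [ 0.04 -0.   -0.04] open 0.504
slide(now axes) [-0.007  0.005 -0.005] slide(target axes) [-0.007  0.005 -0.005] rot [-0.0004 -0.0005 -0.0025]
```

View pics/a1.png

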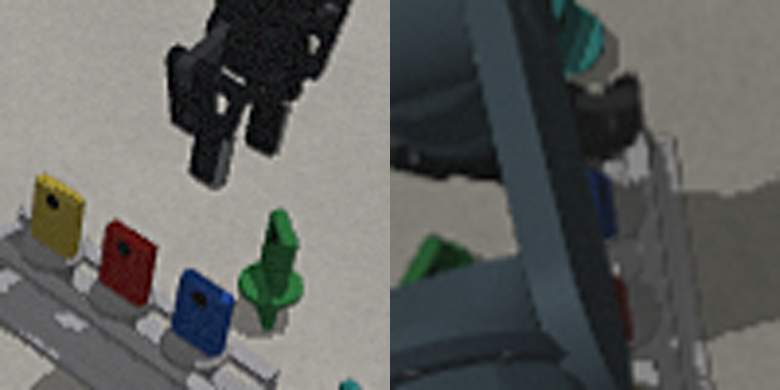

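```bash
python3 - <<'E'
from h import *
s=load("scene1");k=8
y=np.radians(99.15);Y=np.array([np.cos(y),np.sin(y),0]);X=np.array([Y[1],-Y[0],0]);P=np.array([.5957,.3047,.1997])
u0,v0=325,95
im=cv2.resize(cv2.cvtColor(s["frame"],cv2.COLOR_RGB2BGR)[v0:v0+60,u0:u0+70],None,fx=k,fy=k,interpolation=cv2.INTER_CUBIC)
im=cv2.convertScaleAbs(im,alpha=2.2,beta=20)
for dz,col in((0,(0,255,0)),(.007,(0,255,255))):
  for sg in(-1,1):
    q=proj(s,[P+np.array([0,0,dz])+sg*Y*w+a*X*.011 for w,a in((.021,-1),(.021,1),(.036,1),(.036,-1))])
    cv2.polylines(im,[(((q-[u0,v0])+.5)*k).astype(int)],True,col,1)
cv2.imwrite("pics/f1.png",im)
E
```

```text
(no output)
```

View pics/f1.png

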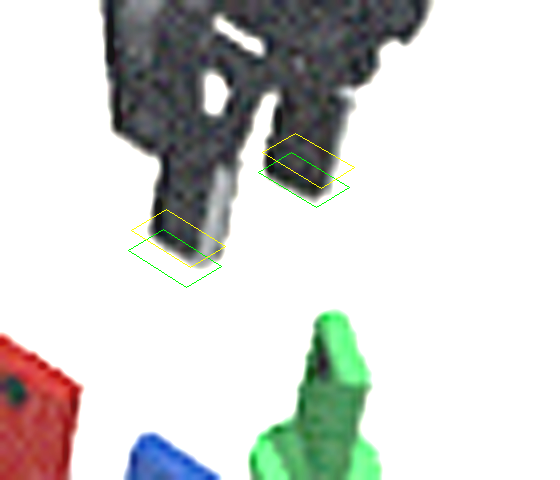

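```bash
python3 - <<'E'
from h import *
s=load("scene0");t=load("top0")
for c in(s,t): print(proj(c,[(0,0,0),(0,0,.03),(0,0,.1)]).round(1).tolist())
th=np.linspace(0,6.283,80);k=5;out=[]
for c,(u0,v0) in((s,(95,50)),(t,(225,324))):
    im=cv2.resize(cv2.cvtColor(c["frame"],cv2.COLOR_RGB2BGR)[v0:v0+80 if v0<300 else 384,u0:u0+110],None,fx=k,fy=k,interpolation=cv2.INTER_CUBIC)
    for r,z in((.09,0),(.09,.02),(.1,0)):
        q=proj(c,[(r*np.cos(a),r*np.sin(a),z) for a in th]);cv2.polylines(im,[(((q-[u0,v0])+.5)*k).astype(int)],True,(0,255,0),1)
    out.append(im[:300])
cv2.imwrite("pics/base.png",cv2.convertScaleAbs(np.vstack(out),alpha=1.5))
P=np.array([.5934,.311,.082])
print("key scene-only",(P+plane(s,[(346.4,159.8)],.082)-plane(s,[(347.95,158.01)],.082)).round(4))
print("key top-only",(P+plane(t,[(173.6,186.4)],.082)-plane(t,[(171.61,186.37)],.082)).round(4))
E
```

```text
[[149.7, 104.5], [147.9, 96.6], [143.6, 77.1]]
[[279.7, 392.4], [280.0, 395.3], [280.9, 402.5]]
key scene-only [[0.5965 0.3033 0.082 ]]
key top-only [[0.5933 0.3052 0.082 ]]
```

View pics/base.png

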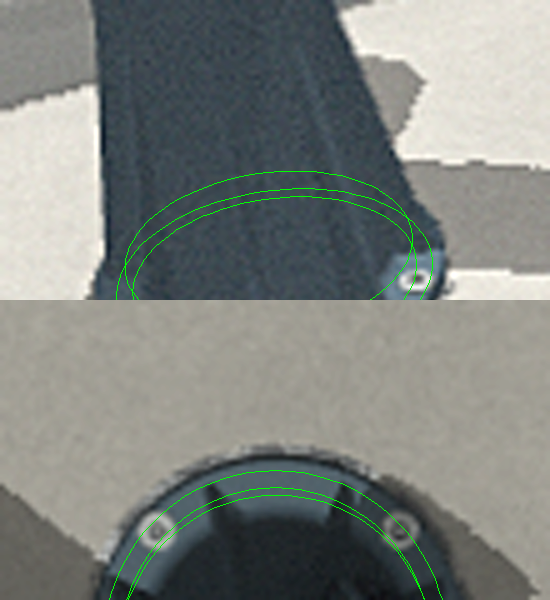

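The fingertips project onto the scene view within about 1 px. The two cameras put the key within 4 mm of each other, around (0.595, 0.304), which is inside the margin of the 42 mm opening. Descending to grasp it.

Request:
{"method": "drive_tool", "body": {"deltas": [{"slide":[0,0,0.6],"delta_rot":[0,0,-0.002],"hand":0.5},{"slide":[0,0,0.6],"delta_rot":[0,0,0],"hand":0.5},{"slide":[0,0,0.6],"delta_rot":[0,0,0],"hand":0.5},{"slide":[0,0,0.55],"delta_rot":[0,0,0],"hand":0.5},{"slide":[0,0,0.37],"delta_rot":[0,0,0],"hand":0.5}]}}

```text
time_s: 2.7
eef_pos: [0.592, 0.309, 0.0642]
eef_rot: [-0.001, -0.087, 0.996, -0.0]
wrist_force: [0.0, 0.0, 0.2]
opening: 0.502
```

```bash
python3 go.py .595 .304 .063 99.6; python3 - <<'E'
from h import *
s=grab("scene",2)
crop(s,(300,100,400,210),5.4,"pics/a2.png")
E
```

```text
t 2.7 pos [0.592  0.309  0.0642] yawY 99.97 tilt 0.08 F [0.  0.  0.2] M [-0.05  0.    0.03] open 0.502
slide(now axes) [-0.042 -0.109  0.024] slide(target axes) [-0.042 -0.109  0.024] rot [-0.     -0.0004  0.0021]
```

View pics/a2.png

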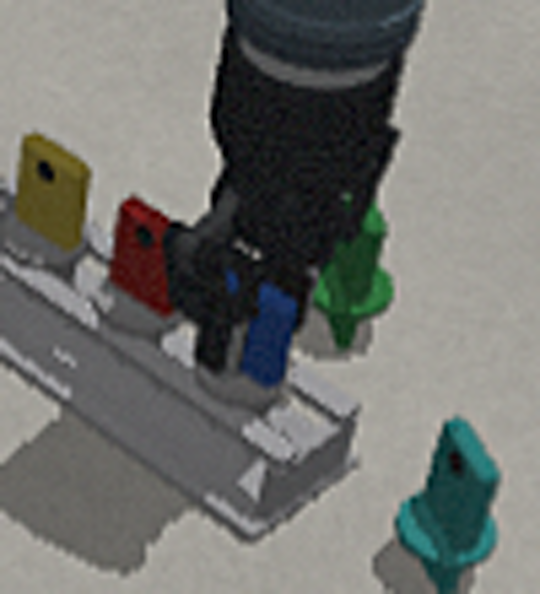

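Request:
{"method": "drive_tool", "body": {"deltas": [{"slide":[-0.1,-0.1,0.02],"delta_rot":[0,0,0.002],"hand":0.5},{"slide":[0,0,0],"delta_rot":[0,0,0],"hand":0.5},{"slide":[0,0,0],"delta_rot":[0,0,0],"hand":0.5},{"slide":[0,0,0],"delta_rot":[0,0,0],"hand":0.5},{"slide":[0,0,0],"delta_rot":[0,0,0],"hand":0.5}]}}

```text
time_s: 3.38
eef_pos: [0.5992, 0.3044, 0.0646]
eef_rot: [0.0, -0.084, 0.996, 0.0]
wrist_force: [0.6, 0.1, -1.0]
opening: 0.5
```

```bash
python3 go.py .596 .304 .063 99.6; python3 - <<'E'
from h import *
s=grab("scene",3)
crop(s,(320,120,380,190),8,"pics/a3.png")
E
```

```text
t 3.38 pos [0.5992 0.3044 0.0646] yawY 99.6 tilt 0.02 F [ 0.6  0.1 -1. ] M [ 0.06 -0.04 -0.  ] open 0.5
slide(now axes) [0.065 0.002 0.033] slide(target axes) [0.065 0.002 0.033] rot [ 0.      0.0001 -0.    ]
```

View pics/a3.png

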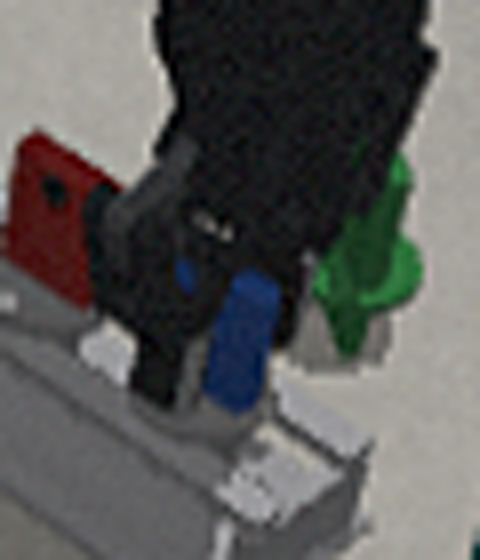

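Request:
{"method": "drive_tool", "body": {"deltas": [{"slide":[0,0,0.02],"delta_rot":[0,0,0],"hand":0.0},{"slide":[0,0,0],"delta_rot":[0,0,0],"hand":0.0},{"slide":[0,0,0],"delta_rot":[0,0,0],"hand":0.0},{"slide":[0,0,0],"delta_rot":[0,0,0],"hand":0.0},{"slide":[0,0,0],"delta_rot":[0,0,0],"hand":0.0}]}}

```text
time_s: 4.05
eef_pos: [0.5991, 0.3044, 0.0632]
eef_rot: [-0.0, -0.084, 0.996, 0.0]
wrist_force: [0.1, -0.2, 0.1]
opening: 0.136
```

```bash
python3 go.py .596 .304 .063 99.6
```

```text
t 4.05 pos [0.5991 0.3044 0.0632] yawY 99.6 tilt 0.01 F [ 0.1 -0.2  0.1] M [-0.02  0.03  0.02] open 0.136
slide(now axes) [0.063 0.002 0.004] slide(target axes) [0.063 0.002 0.004] rot [ 0. -0. -0.]
```

Opening is 0.136 × 85 = 11.6 mm, which matches the 12 mm handle. Lifting straight up 140 mm.

Request:
{"method": "drive_tool", "body": {"deltas": [{"slide":[0,0,-0.4],"delta_rot":[0,0,0],"hand":0.0},{"slide":[0,0,-0.6],"delta_rot":[0,0,0],"hand":0.0},{"slide":[0,0,-0.6],"delta_rot":[0,0,0],"hand":0.0},{"slide":[0,0,-0.6],"delta_rot":[0,0,0],"hand":0.0},{"slide":[0,0,-0.6],"delta_rot":[0,0,0],"hand":0.0}]}}

```text
time_s: 4.68
eef_pos: [0.5993, 0.3045, 0.206]
eef_rot: [0.001, -0.084, 0.996, 0.0]
wrist_force: [-0.6, 0.1, -0.8]
opening: 0.131
```

```bash
python3 go.py .557 -.026 .2 80.5; python3 - <<'E'
from h import *
s=grab("scene",4)
crop(s,(300,50,400,210),3.7,"pics/a4.png")
E
```

```text
t 4.67 pos [0.5993 0.3045 0.206 ] yawY 99.6 tilt 0.09 F [-0.6  0.1 -0.8] M [-0.01 -0.   -0.03] open 0.131
slide(now axes) [ 1.936 -6.375  0.117] slide(target axes) [-0.257 -6.658  0.121] rot [1.000e-04 5.000e-04 1.061e-01]
```

View pics/a4.png

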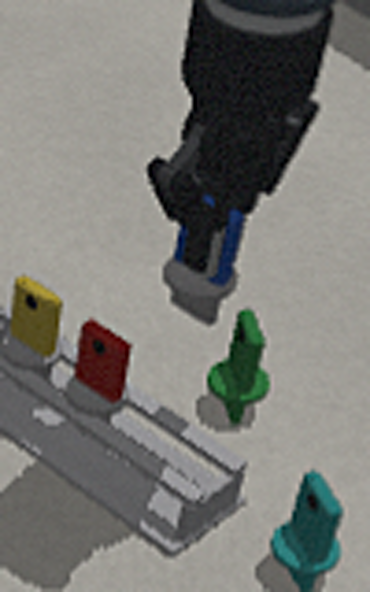

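The blue key is held upright at crop (205,255), both handle ends show beside the finger, and the rack place at (195,440) is empty. Rotating and carrying it over the lock.

Request:
{"method": "drive_tool", "body": {"deltas": [{"slide":[0,0,0],"delta_rot":[0,0,0.053],"hand":0.0},{"slide":[0,0,0],"delta_rot":[0,0,0.053],"hand":0.0},{"slide":[0,-0.5,0],"delta_rot":[0,0,0],"hand":0.0},{"slide":[0,-0.6,0],"delta_rot":[0,0,0],"hand":0.0},{"slide":[0,-0.6,0],"delta_rot":[0,0,0],"hand":0.0}]}}

```text
time_s: 5.35
eef_pos: [0.585, 0.2199, 0.2042]
eef_rot: [0.001, 0.082, 0.997, 0.0]
wrist_force: [-0.3, -0.2, -0.3]
opening: 0.134
```

Request:
{"method": "drive_tool", "body": {"deltas": [{"slide":[0,-0.6,0],"delta_rot":[0,0,0],"hand":0.0},{"slide":[0,-0.6,0],"delta_rot":[0,0,0],"hand":0.0},{"slide":[0,-0.6,0],"delta_rot":[0,0,0],"hand":0.0},{"slide":[0,-0.6,0],"delta_rot":[0,0,0],"hand":0.0},{"slide":[0,-0.6,0],"delta_rot":[0,0,0],"hand":0.0}]}}

```text
time_s: 5.98
eef_pos: [0.5604, 0.0717, 0.2043]
eef_rot: [0.001, 0.083, 0.997, 0.0]
wrist_force: [0.9, 0.0, -0.6]
opening: 0.132
```

```bash
python3 go.py .557 -.026 .2 80.5
```

```text
t 5.97 pos [0.5604 0.0717 0.2043] yawY 80.52 tilt 0.08 F [ 0.9  0.  -0.6] M [-0.    0.03 -0.03] open 0.132
slide(now axes) [-0.255 -1.938  0.087] slide(target axes) [-0.256 -1.938  0.087] rot [0.     0.0004 0.0001]
```

Request:
{"method": "drive_tool", "body": {"deltas": [{"slide":[-0.06,-0.5,0],"delta_rot":[0,0,0],"hand":0.0},{"slide":[-0.06,-0.5,0],"delta_rot":[0,0,0],"hand":0.0},{"slide":[-0.06,-0.5,0],"delta_rot":[0,0,0],"hand":0.0},{"slide":[-0.1,-0.43,0.3],"delta_rot":[0,0,0],"hand":0.0},{"slide":[0,0,0],"delta_rot":[0,0,0],"hand":0.0}]}}

```text
time_s: 6.6
eef_pos: [0.5578, -0.026, 0.1881]
eef_rot: [-0.001, 0.084, 0.996, 0.0]
wrist_force: [-0.4, 0.4, 0.1]
opening: 0.138
```

```bash
python3 go.py .56 -.026 .2 80.5; python3 - <<'E'
from h import *
s=grab("scene",5);t=grab("top",5)
crop(s,(190,110,270,250),4.2,"pics/a5.png");crop(t,(240,150,340,240),6,"pics/b5.png")
E
```

```text
t 6.6 pos [ 0.5578 -0.026   0.1881] yawY 80.39 tilt 0.06 F [-0.4  0.4  0.1] M [-0.02 -0.01  0.04] open 0.138
slide(now axes) [-0.044  0.008 -0.239] slide(target axes) [-0.044  0.007 -0.239] rot [-0.     -0.0004 -0.0006]
```

View pics/a5.png

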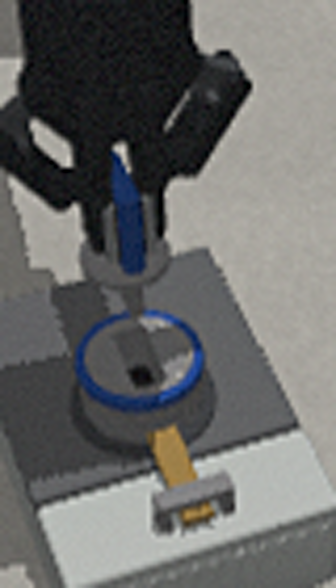

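View pics/b5.png

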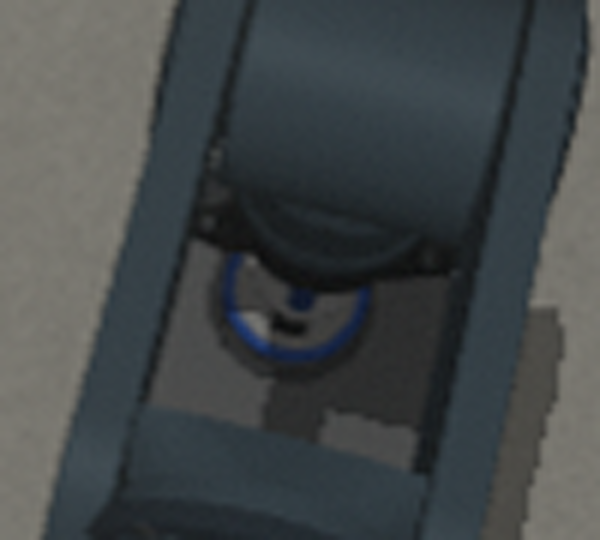

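```bash
cat > ov.py <<'E'
from h import *
def overlay(c,P,yawx,u0,v0,w,h,k,out,extra=()):
    "P handle centre; draws box, collar, blade"
    a=np.radians(yawx);X=np.array([np.cos(a),np.sin(a),0]);Y=np.array([-X[1],X[0],0]);Z=np.array([0,0,1.])
    im=cv2.resize(cv2.cvtColor(c["frame"],cv2.COLOR_RGB2BGR)[v0:v0+h,u0:u0+w],None,fx=k,fy=k,interpolation=cv2.INTER_CUBIC)
    im=cv2.convertScaleAbs(im,alpha=1.6)
    def hull(p,col): cv2.polylines(im,[((cv2.convexHull(proj(c,p).astype(np.float32)).reshape(-1,2)-[u0,v0]+.5)*k).astype(int)],True,col,1)
    bx=lambda cx,hx,hy,z0,z1:[P+i*hx*X+j*hy*Y+z*Z for i in(-1,1) for j in(-1,1) for z in(z0,z1)]
    hull(bx(0,.02,.006,-.026,.026),(0,255,255)); hull(bx(0,.016,.0035,-.058,-.032),(0,0,255))
    hull([P+.023*(np.cos(q)*X+np.sin(q)*Y)+z*Z for q in np.linspace(0,6.28,50) for z in(-.026,-.032)],(0,255,0))
    for e,col in extra: hull(e,col)
    cv2.imwrite(out,im)
E
python3 - <<'E'
from ov import *
s=load("scene5")
overlay(s,np.array([.5578,-.026,.2071]),-9.6,195,125,60,85,9,"pics/o5.png")
E
```

```text
(no output)
```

View pics/o5.png

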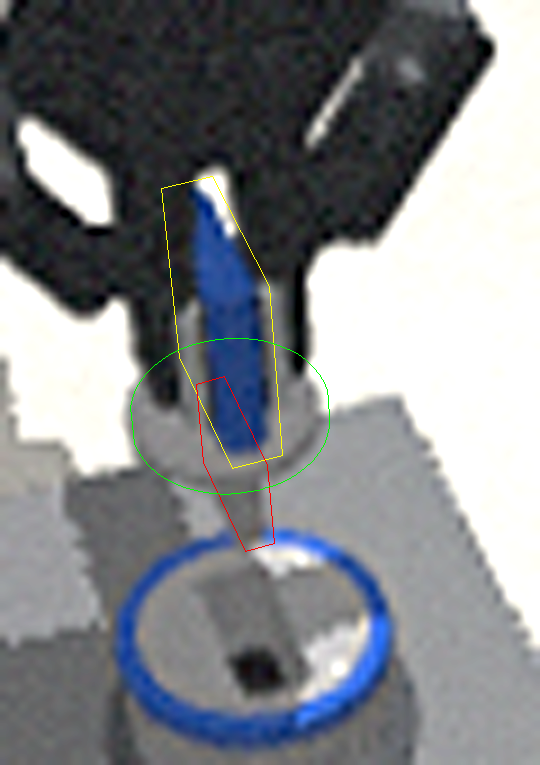

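Request:
{"method": "drive_tool", "body": {"deltas": [{"slide":[-0.13,0,0.2],"delta_rot":[0,0,0],"hand":0.0},{"slide":[0,0,0.3],"delta_rot":[0,0,0],"hand":0.0},{"slide":[0,0,0.2],"delta_rot":[0,0,0],"hand":0.0},{"slide":[0,0,0],"delta_rot":[0,0,0],"hand":0.0},{"slide":[0,0,0],"delta_rot":[0,0,0],"hand":0.0}]}}

```text
time_s: 7.32
eef_pos: [0.5648, -0.0259, 0.1533]
eef_rot: [-0.0, 0.083, 0.997, -0.0]
wrist_force: [0.4, -0.4, -0.8]
opening: 0.129
```

```bash
python3 go.py .564 -.027 .152 80.5; python3 - <<'E'
from ov import *
from bench import ctrl
s=grab("scene",6);p=ctrl.get_obs()["eef_pos"]
a=np.radians(-9.6);X=np.array([np.cos(a),np.sin(a),0])
overlay(s,p+[0,0,.019]-.0045*X,-9.6,195,145,60,65,9,"pics/o6.png")
E
```

```text
t 7.33 pos [ 0.5648 -0.0259  0.1533] yawY 80.52 tilt 0.0 F [ 0.4 -0.4 -0.8] M [-0.01  0.   -0.02] open 0.129
slide(now axes) [ 0.013 -0.024  0.027] slide(target axes) [ 0.013 -0.024  0.027] rot [-0.     -0.      0.0001]
```

View pics/o6.png

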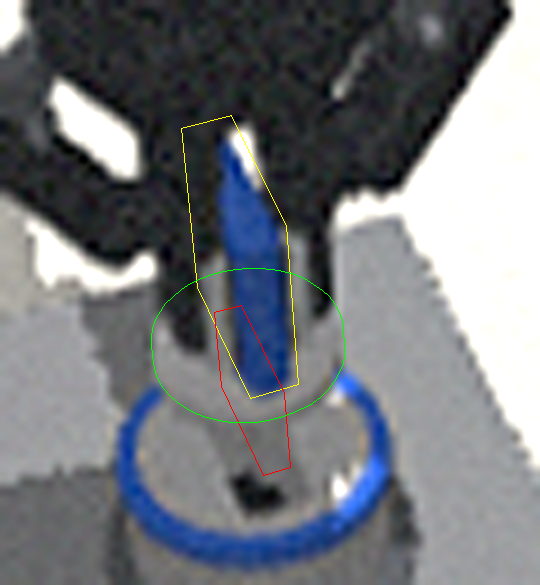

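Now the overlay of the held key fits within about 0.5 px. The blade is centred over the slot along its length, and the slot sits about 1 mm to −y. Shifting by 1 mm and lowering in.

Request:
{"method": "drive_tool", "body": {"deltas": [{"slide":[0,-0.02,0.1],"delta_rot":[0,0,0],"hand":0.0},{"slide":[0,0,0.1],"delta_rot":[0,0,0],"hand":0.0},{"slide":[0,0,0.1],"delta_rot":[0,0,0],"hand":0.0},{"slide":[0,0,0.05],"delta_rot":[0,0,0],"hand":0.0},{"slide":[0,0,0],"delta_rot":[0,0,0],"hand":0.0}]}}

```text
time_s: 8.0
eef_pos: [0.5644, -0.0269, 0.1355]
eef_rot: [-0.0, 0.083, 0.997, 0.0]
wrist_force: [-0.9, 0.7, -0.6]
opening: 0.135
```

```bash
python3 go.py .565 -.027 .123 80.5
```

```text
t 8.0 pos [ 0.5644 -0.0269  0.1355] yawY 80.52 tilt 0.03 F [-0.9  0.7 -0.6] M [-0.01  0.02 -0.  ] open 0.135
slide(now axes) [-0.012 -0.     0.249] slide(target axes) [-0.012 -0.     0.249] rot [ 0.     -0.0002  0.0001]
```

Request:
{"method": "drive_tool", "body": {"deltas": [{"slide":[0,0,0.1],"delta_rot":[0,0,0],"hand":0.0},{"slide":[0,0,0.1],"delta_rot":[0,0,0],"hand":0.0},{"slide":[0,0,0.04],"delta_rot":[0,0,0],"hand":0.0},{"slide":[0,0,0],"delta_rot":[0,0,0],"hand":0.0},{"slide":[0,0,0],"delta_rot":[0,0,0],"hand":0.0}]}}

```text
time_s: 8.62
eef_pos: [0.5647, -0.027, 0.1239]
eef_rot: [0.0, 0.083, 0.997, -0.0]
wrist_force: [0.3, 0.2, 0.0]
opening: 0.129
```

```bash
python3 go.py .565 -.027 .123 80.5; python3 - <<'E'
from ov import *
from bench import ctrl
s=grab("scene",7);p=ctrl.get_obs()["eef_pos"]
a=np.radians(-9.6);X=np.array([np.cos(a),np.sin(a),0])
overlay(s,p+[0,0,.019]-.0045*X,-9.6,195,145,60,65,9,"pics/o7.png")
E
```

```text
t 8.62 pos [ 0.5647 -0.027   0.1239] yawY 80.52 tilt 0.01 F [0.3 0.2 0. ] M [ 0.06 -0.01  0.03] open 0.129
slide(now axes) [-0.006  0.001  0.018] slide(target axes) [-0.006  0.001  0.018] rot [-0.      0.0001  0.0001]
```

View pics/o7.png

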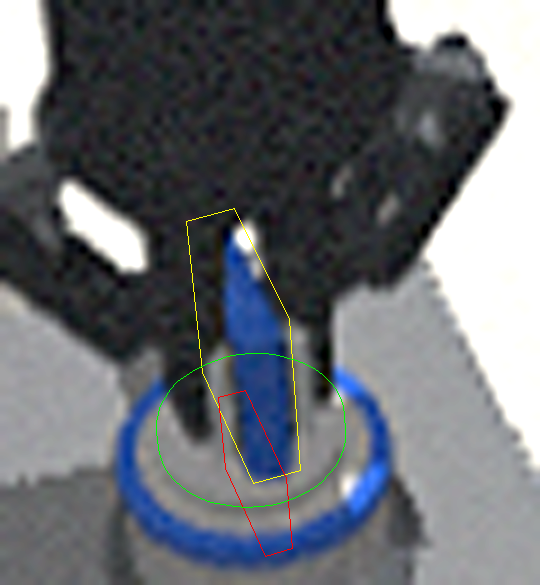

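The key is fully seated: collar on the drum at overlay (255,430), no contact force. Turning clockwise, with a small slide per row to keep the key's axis (about 4.5 mm off the TCP) in place.

Request:
{"method": "drive_tool", "body": {"deltas": [{"slide":[0,-0.014,0],"delta_rot":[0,0,0.05],"hand":0.0},{"slide":[0,-0.014,0],"delta_rot":[0,0,0.05],"hand":0.0},{"slide":[0,-0.014,0],"delta_rot":[0,0,0.05],"hand":0.0},{"slide":[0,-0.014,0],"delta_rot":[0,0,0.05],"hand":0.0},{"slide":[0,-0.014,0],"delta_rot":[0,0,0.05],"hand":0.0}]}}

```text
time_s: 9.3
eef_pos: [0.5635, -0.0299, 0.1241]
eef_rot: [0.001, 0.46, 0.888, 0.0]
wrist_force: [0.7, -0.9, -0.3]
opening: 0.133
```

```bash
python3 go.py .56 -.027 .123 -9.5
```

```text
t 9.3 pos [ 0.5635 -0.0299  0.1241] yawY 35.24 tilt 0.06 F [ 0.7 -0.9 -0.3] M [-0.08 -0.07  0.08] open 0.133
slide(now axes) [ 0.087 -0.024  0.022] slide(target axes) [ 0.045 -0.078  0.022] rot [4.000e-04 1.000e-04 2.486e-01]
```

Request:
{"method": "drive_tool", "body": {"deltas": [{"slide":[0,-0.014,0],"delta_rot":[0,0,0.05],"hand":0.0},{"slide":[0,-0.014,0],"delta_rot":[0,0,0.05],"hand":0.0},{"slide":[0,-0.014,0],"delta_rot":[0,0,0.05],"hand":0.0},{"slide":[0,-0.014,0],"delta_rot":[0,0,0.05],"hand":0.0},{"slide":[0,-0.014,0],"delta_rot":[0,0,0.05],"hand":0.0}]}}

```text
time_s: 9.93
eef_pos: [0.5582, -0.0321, 0.1239]
eef_rot: [-0.0, 0.765, 0.645, -0.002]
wrist_force: [-8.5, -4.9, 4.7]
opening: 0.134
```

```bash
python3 go.py .56 -.027 .123 -9.5;  python3 - <<'E'
from h import *
s=grab("scene",8);t=grab("top",8)
crop(s,(175,120,285,270),3.9,"pics/a8.png");crop(t,(240,150,340,240),6,"pics/b8.png")
E
```

```text
t 9.93 pos [ 0.5582 -0.0321  0.1239] yawY -9.74 tilt 0.24 F [-8.5 -4.9  4.7] M [-0.79  1.51  0.15] open 0.134
slide(now axes) [0.107 0.018 0.019] slide(target axes) [0.106 0.018 0.019] rot [-0.0011  0.0008 -0.0013]
```

View pics/a8.png

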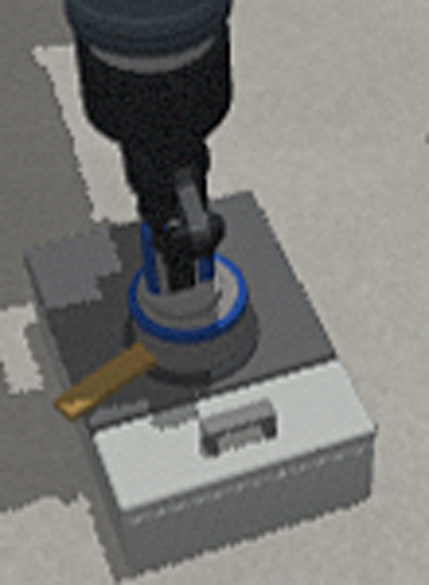

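View pics/b8.png

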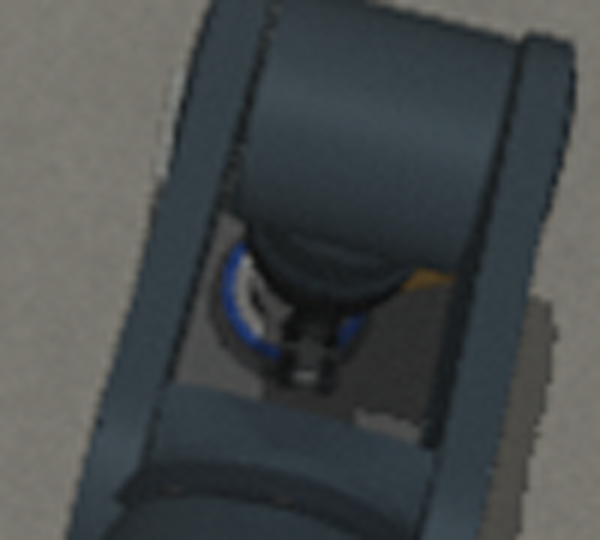

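```bash
python3 - <<'E'
from h import *
s=load("scene8");c=plane(s,[(223,194.6)],.108)[0]
s0=load("scene0")
for sc in (s0,s):
    hsv=cv2.cvtColor(sc["frame"],cv2.COLOR_RGB2HSV);m=cv2.inRange(hsv,(10,90,50),(24,255,255));m[:190]=0;m[250:]=0;m[:,:180]=0;m[:,250:]=0
    ys,xs=np.nonzero(m); w=plane(sc,np.c_[xs,ys],.082)-c; print(len(xs),np.degrees(np.arctan2(w[:,1].mean(),w[:,0].mean())))
E
```

```text
138 -10.84082450770431
191 -77.55372566172636
```

The latch is at about 67–70° (1.2 rad) and the cam is clear of the keeper. There is about 10 N of side load, so I shift 1 mm with it and pull straight up.

Request:
{"method": "drive_tool", "body": {"deltas": [{"slide":[-0.015,-0.02,-0.05],"delta_rot":[0,0,0],"hand":0.0},{"slide":[0,0,-0.3],"delta_rot":[0,0,0],"hand":0.0},{"slide":[0,0,-0.4],"delta_rot":[0,0,0],"hand":0.0},{"slide":[0,0,-0.5],"delta_rot":[0,0,0],"hand":0.0},{"slide":[0,0,-0.5],"delta_rot":[0,0,0],"hand":0.0}]}}

```text
time_s: 10.65
eef_pos: [0.5594, -0.0315, 0.2137]
eef_rot: [0.001, 0.763, 0.646, 0.001]
wrist_force: [-0.0, 0.4, -0.8]
opening: 0.136
```

```bash
python3 go.py .545 -.291 .2 13.3;  python3 - <<'E'
from h import *
s=grab("scene",9)
crop(s,(165,70,285,270),3,"pics/a9.png")
E
```

```text
t 10.65 pos [ 0.5594 -0.0315  0.2137] yawY -9.46 tilt 0.14 F [-0.   0.4 -0.8] M [-0.02  0.02 -0.04] open 0.136
slide(now axes) [-5.167  0.569  0.274] slide(target axes) [-4.985 -1.474  0.273] rot [ 8.000e-04  1.000e-04 -1.265e-01]
```

View pics/a9.png

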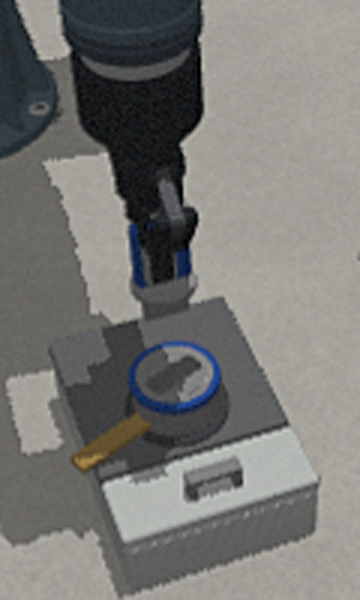

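Key is out, and the cam stays swung out at crop (110,440). Carrying it to the tray, with the key's thin axis along the tray's length.

Request:
{"method": "drive_tool", "body": {"deltas": [{"slide":[0,0,0],"delta_rot":[0,0,-0.042],"hand":0.0},{"slide":[0,0,0],"delta_rot":[0,0,-0.042],"hand":0.0},{"slide":[0,0,0],"delta_rot":[0,0,-0.042],"hand":0.0},{"slide":[-0.6,-0.18,0],"delta_rot":[0,0,0],"hand":0.0},{"slide":[-0.63,-0.18,0],"delta_rot":[0,0,0],"hand":0.0}]}}

```text
time_s: 11.32
eef_pos: [0.5557, -0.0958, 0.212]
eef_rot: [0.001, 0.621, 0.784, 0.0]
wrist_force: [-0.6, 0.8, -0.8]
opening: 0.136
```

Request:
{"method": "drive_tool", "body": {"deltas": [{"slide":[-0.63,-0.18,0],"delta_rot":[0,0,0],"hand":0.0},{"slide":[-0.63,-0.18,0],"delta_rot":[0,0,0],"hand":0.0},{"slide":[-0.63,-0.18,0],"delta_rot":[0,0,0],"hand":0.0},{"slide":[-0.63,-0.18,0],"delta_rot":[0,0,0],"hand":0.0},{"slide":[-0.6,-0.18,0],"delta_rot":[0,0,0],"hand":0.0}]}}

```text
time_s: 11.95
eef_pos: [0.5473, -0.2589, 0.212]
eef_rot: [0.001, 0.621, 0.784, 0.0]
wrist_force: [0.6, -0.3, -0.5]
opening: 0.133
```

```bash
python3 go.py .545 -.291 .048 13.3
```

```text
t 11.95 pos [ 0.5473 -0.2589  0.212 ] yawY 13.2 tilt 0.09 F [ 0.6 -0.3 -0.5] M [ 0.02 -0.   -0.  ] open 0.133
slide(now axes) [-0.61  -0.196  3.28 ] slide(target axes) [-0.613 -0.193  3.28 ] rot [ 0.0004  0.0003 -0.0006]
```

Request:
{"method": "drive_tool", "body": {"deltas": [{"slide":[-0.6,-0.19,0.3],"delta_rot":[0,0,0],"hand":0.0},{"slide":[0,0,0.6],"delta_rot":[0,0,0],"hand":0.0},{"slide":[0,0,0.7],"delta_rot":[0,0,0],"hand":0.0},{"slide":[0,0,0.6],"delta_rot":[0,0,0],"hand":0.0},{"slide":[0,0,0.4],"delta_rot":[0,0,0],"hand":0.0}]}}

```text
time_s: 12.58
eef_pos: [0.5445, -0.2888, 0.0801]
eef_rot: [-0.0, 0.621, 0.784, 0.0]
wrist_force: [1.0, 0.8, -1.2]
opening: 0.134
```

```bash
python3 go.py .545 -.291 .048 13.3;  python3 - <<'E'
from h import *
s=grab("scene",10)
crop(s,(40,170,180,320),4,"pics/a10.png")
E
```

```text
t 12.57 pos [ 0.5445 -0.2888  0.0801] yawY 13.2 tilt 0.04 F [ 1.   0.8 -1.2] M [-0.02  0.05 -0.06] open 0.134
slide(now axes) [-0.045  0.001  0.642] slide(target axes) [-0.045  0.     0.642] rot [-0.0001 -0.0002 -0.0005]
```

View pics/a10.png

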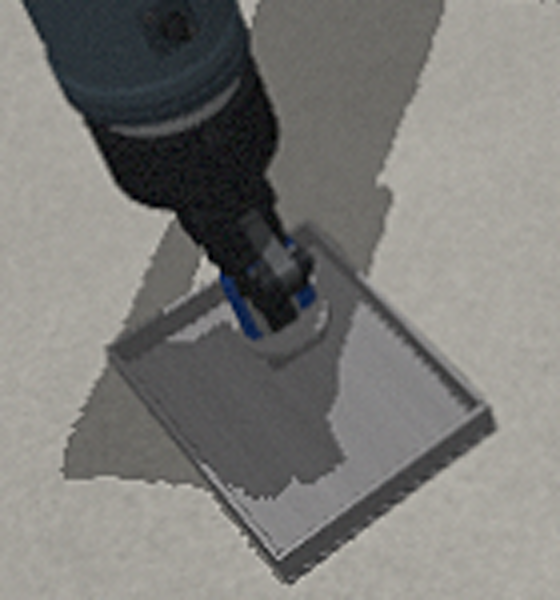

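Over the tray centre. Lowering the last ~33 mm so the blade tip is just above or on the floor.

Request:
{"method": "drive_tool", "body": {"deltas": [{"slide":[0,0,0.3],"delta_rot":[0,0,0],"hand":0.0},{"slide":[0,0,0.2],"delta_rot":[0,0,0],"hand":0.0},{"slide":[0,0,0.1],"delta_rot":[0,0,0],"hand":0.0},{"slide":[0,0,0.04],"delta_rot":[0,0,0],"hand":0.0},{"slide":[0,0,0],"delta_rot":[0,0,0],"hand":0.0}]}}

```text
time_s: 13.25
eef_pos: [0.5448, -0.2892, 0.0496]
eef_rot: [0.0, 0.621, 0.784, -0.0]
wrist_force: [0.1, 0.8, -1.2]
opening: 0.137
```

```bash
python3 go.py .545 -.291 .044 13.3;  python3 - <<'E'
from h import *
s=grab("scene",11)
crop(s,(40,200,180,320),5,"pics/a11.png")
E
```

```text
t 13.25 pos [ 0.5448 -0.2892  0.0496] yawY 13.2 tilt 0.03 F [ 0.1  0.8 -1.2] M [0.04 0.04 0.01] open 0.137
slide(now axes) [-0.036 -0.003  0.111] slide(target axes) [-0.036 -0.003  0.111] rot [ 0.0001  0.0001 -0.0006]
```

View pics/a11.png

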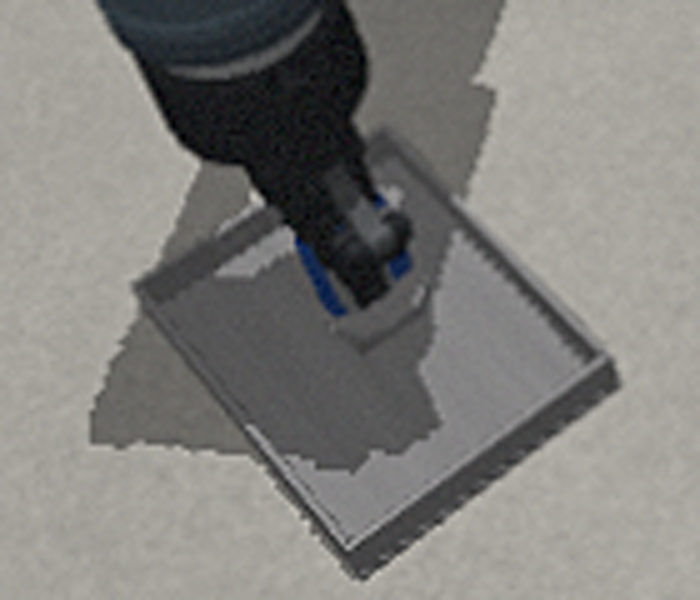

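Request:
{"method": "drive_tool", "body": {"deltas": [{"slide":[0,0,0.05],"delta_rot":[0,0,0],"hand":0.0},{"slide":[0,0,0.03],"delta_rot":[0,0,0],"hand":0.0},{"slide":[0,0,0.03],"delta_rot":[0,0,0],"hand":0.0},{"slide":[0,0,0],"delta_rot":[0,0,0],"hand":0.0},{"slide":[0,0,0],"delta_rot":[0,0,0],"hand":0.0}]}}

```text
time_s: 13.92
eef_pos: [0.5446, -0.2891, 0.0438]
eef_rot: [0.0, 0.621, 0.784, -0.0]
wrist_force: [-0.8, -0.2, 0.5]
opening: 0.133
```

```bash
python3 go.py .545 -.291 .044 13.3
```

```text
t 13.93 pos [ 0.5446 -0.2891  0.0438] yawY 13.2 tilt 0.0 F [-0.8 -0.2  0.5] M [-0.01  0.    0.03] open 0.133
slide(now axes) [-0.038 -0.001 -0.004] slide(target axes) [-0.038 -0.001 -0.004] rot [ 0.      0.     -0.0006]
```

At floor height (expected 0.043). Releasing gently.

Request:
{"method": "drive_tool", "body": {"deltas": [{"slide":[0,0,0],"delta_rot":[0,0,0],"hand":0.25},{"slide":[0,0,0],"delta_rot":[0,0,0],"hand":0.35},{"slide":[0,0,0],"delta_rot":[0,0,0],"hand":0.5},{"slide":[0,0,0],"delta_rot":[0,0,0],"hand":0.6},{"slide":[0,0,0],"delta_rot":[0,0,0],"hand":0.6}]}}

```text
time_s: 14.55
eef_pos: [0.5446, -0.2891, 0.0438]
eef_rot: [0.0, 0.621, 0.784, -0.0]
wrist_force: [-0.4, 0.2, -0.1]
opening: 0.599
```

```bash
python3 go.py .545 -.291 .2 13.3;  python3 - <<'E'
from h import *
s=grab("scene",12)
crop(s,(40,200,180,320),5,"pics/a12.png")
E
```

```text
t 14.55 pos [ 0.5446 -0.2891  0.0438] yawY 13.2 tilt 0.0 F [-0.4  0.2 -0.1] M [0.06 0.02 0.01] open 0.599
slide(now axes) [-3.900e-02 -1.000e-03 -3.124e+00] slide(target axes) [-3.900e-02 -1.000e-03 -3.124e+00] rot [ 0.      0.     -0.0005]
```

View pics/a12.png

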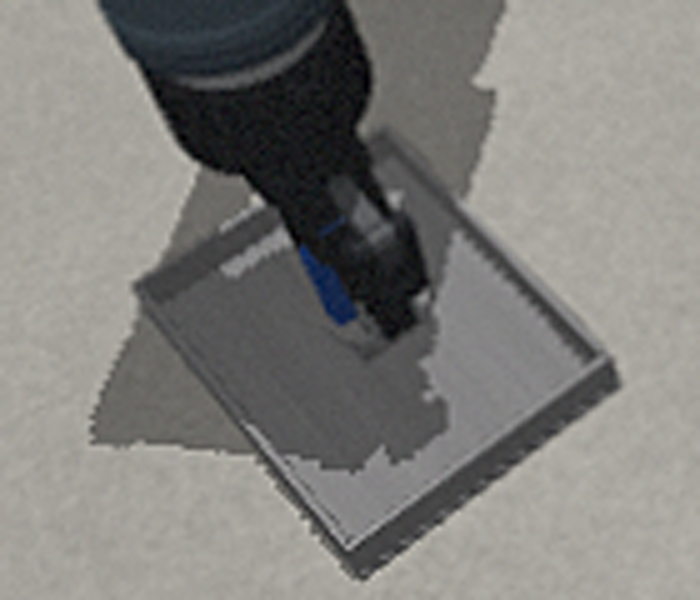

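The key stands upright between the open fingers. Retracting straight up.

Request:
{"method": "drive_tool", "body": {"deltas": [{"slide":[0,0,-0.2],"delta_rot":[0,0,0],"hand":0.6},{"slide":[0,0,-0.5],"delta_rot":[0,0,0],"hand":0.6},{"slide":[0,0,-0.7],"delta_rot":[0,0,0],"hand":0.6},{"slide":[0,0,-0.8],"delta_rot":[0,0,0],"hand":0.6},{"slide":[0,0,-0.8],"delta_rot":[0,0,0],"hand":0.6}]}}

```text
time_s: 15.22
eef_pos: [0.5446, -0.289, 0.1959]
eef_rot: [0.0, 0.621, 0.784, -0.0]
wrist_force: [0.7, -0.6, -1.2]
opening: 0.603
```

Request:
{"method": "drive_tool", "body": {"deltas": [{"slide":[0.6,0,-0.5],"delta_rot":[0,0,0],"hand":0.6},{"slide":[0.8,0,0],"delta_rot":[0,0,0],"hand":0.6},{"slide":[0.8,0,0],"delta_rot":[0,0,0],"hand":0.6},{"slide":[0,0,0],"delta_rot":[0,0,0],"hand":0.6},{"slide":[0,0,0],"delta_rot":[0,0,0],"hand":0.6}]}}

```text
time_s: 15.85
eef_pos: [0.5198, -0.1824, 0.2196]
eef_rot: [0.001, 0.621, 0.784, -0.0]
wrist_force: [0.3, 0.1, -0.0]
opening: 0.601
```

```bash
python3 go.py .545 -.291 .2 13.3;  python3 - <<'E'
from h import *
s=grab("scene",13);t=grab("top",13)
crop(s,(50,130,290,310),3.2,"pics/a13.png")
crop(t,(240,120,440,260),3.8,"pics/b13.png")
E
```

```text
t 15.85 pos [ 0.5198 -0.1824  0.2196] yawY 13.22 tilt 0.09 F [ 0.3  0.1 -0. ] M [-0.01  0.    0.02] open 0.601
slide(now axes) [-2.229 -0.007  0.395] slide(target axes) [-2.229 -0.01   0.392] rot [ 0.0003  0.0004 -0.0004]
```

View pics/a13.png

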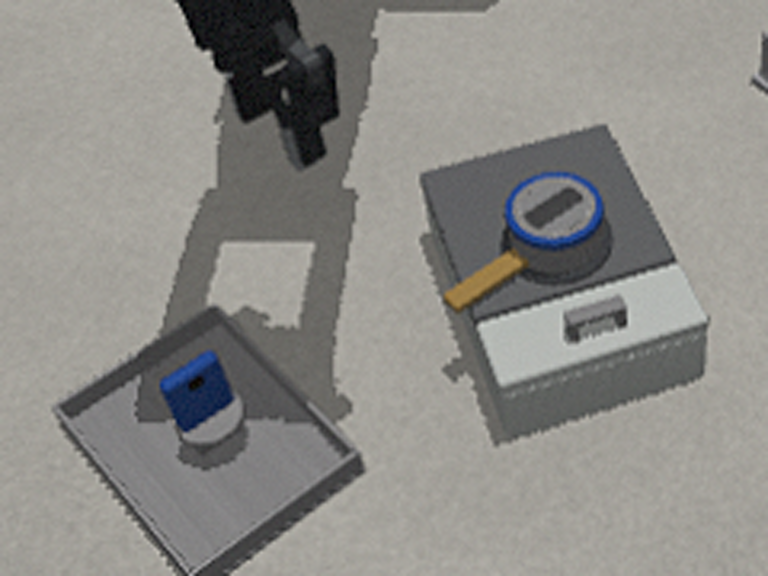

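View pics/b13.png

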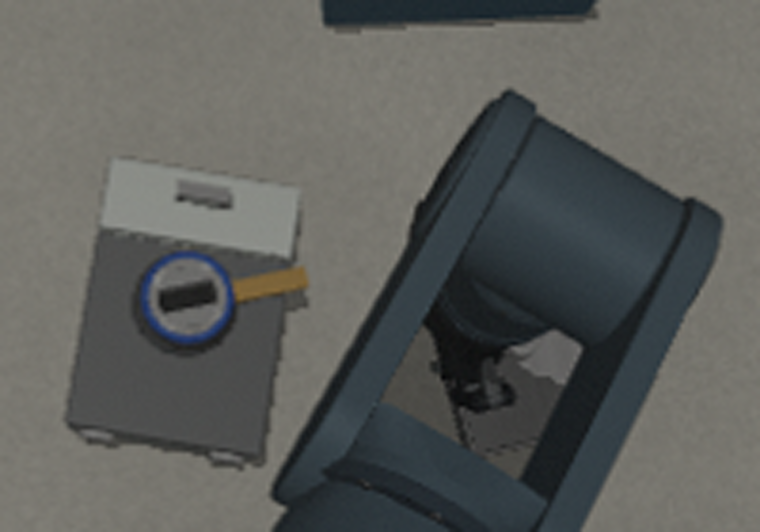

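The blue key stands in the tray at crop (200,400), well inside the walls. The cam points sideways, clear of the keeper, and the gripper touches nothing. Handing in.

```bash
python3 - <<'E'
from h import *
from bench import ctrl
s=grab("scene",14)
for n in(13,14):
    c=load(f"scene{n}");hsv=cv2.cvtColor(c["frame"],cv2.COLOR_RGB2HSV);m=cv2.inRange(hsv,(105,80,25),(130,255,255));m[:230]=0;m[:,:90]=0;m[:,135:]=0;m[290:]=0
    ys,xs=np.nonzero(m);print(len(xs),xs.mean(),ys.mean(),plane(c,[(xs.mean(),ys.mean())],.062).round(4))
ctrl.hand_in(); print(ctrl.get_obs()["time_s"])
E
```

```text
351 110.88888888888889 251.73219373219374 [[ 0.5449 -0.2869  0.062 ]]
349 110.93409742120343 251.73925501432666 [[ 0.545  -0.2869  0.062 ]]
the job is handed in; nothing more can be done
the job is handed in; nothing more can be done
```

The case is unlocked and the blue key is standing upright in the steel tray. I handed the job in shortly after 16 s on the robot clock, and `hand_in` gives no verdict.

I took the blue key from the rack, lowered its blade fully into the slot and turned it 90° clockwise. I then pulled it straight out and set it down near the middle of the tray.

**Last checks:**
- **Latch:** the cam swung about 67° (1.16 rad) from its start position. It points sideways, clear of the keeper, and stayed there after the key came out.
- **Key in tray:** the handle is at about (0.545, −0.287), close to the tray centre. It did not move between two pictures.
- **Contact:** the gripper was well clear, with nothing but noise on the wrist force. The largest wrist force I saw was about 11 N, read at the end of the turn.

**What disagreed:**
- **Cameras:** the two cameras differed by 4–8 mm. I went by the scene view, checked against the known fingertip position, and fine-tuned over the slot.
- **Arm drift:** the arm drifted about 5 mm on the first descent to the key, which I corrected before gripping.

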